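# Park the finished case behind the dock catch

## Task

Take the finished tooth model out of the mill's steel catch tray and set it down, teeth up, in the blue case pan (do not drop it). Then slide the pan along the bench, without lifting it, into the aluminium dock so that the pan's own front edge lifts the orange catch, and push it home until the catch has dropped behind it. Do not touch the catch yourself, and leave the other things on the bench where they are.

Things in the scene. Friction and masses are not known exactly. Their poses are not given: they have to be found in the camera images.
- model: Finished tooth model (a quadrant): golden-yellow base 56 x 24 mm (along its own x and y), 15 mm high, with a row of five cream teeth along x on top, 25 mm high in all; about 70 g. Origin: centre of its underside, z up. It starts lying on its base in the catch tray; grip it across its 24 mm width.
- catch_tray: The mill's catch tray: open square steel tray 150 x 150 mm, 15 mm high, walls and floor 3 mm, fixed to the bench. Origin: centre of its underside.
- pan: Blue open case pan, loose on the bench, 130 mm along its x, 110 mm along its y, 30 mm high, walls and floor 3 mm thick; about 160 g. Origin: centre of its underside. Its +x side is the front (both front corners cut off 12 mm at 45 degrees), which starts facing the dock's mouth, up to about 15 mm off the lane's middle line and up to 0.12 rad askew.
- dock: Dock fixed to the bench: a straight lane along its +x, no floor (the pan slides on the bench). Origin: on the bench, where the pan's centre lies when home, pan x along dock x. Two aluminium rails 25 mm high, inner faces at y = -61 and +61 mm, x = -135 to +70 mm. At x = +50, y = +70 mm a hinge post 60 mm high carries the catch.
- dock_mouth (a point): Middle of the dock's mouth, on the bench, at dock x = -205 mm; from x = -135 mm to here the rails flare out to y = -83 and +83 mm.
- dock_stop (a point): Middle of the foot of the dock's end stop face (dock x = +68 mm; the stop is 35 mm high), which lets the pan's centre go 3 mm past the dock's origin.
- catch: Orange gravity catch, about 60 g, no spring. Origin on its hinge pin (dock x = +50, y = 0, z = 48 mm; pin along dock y). Its arm runs along dock -x at y = +46 to +54 mm, 40 to 50 mm above the bench, to a nose at y = +36 to +54 mm. The lane stays free for a pusher between y = -61 and +36 mm.
- catch_nose (a point): Lower rear edge of the catch's nose, mid-width (dock x = -72, y = +45 mm), 12 mm above the bench when down. Its rear face is upright; its ramp rises from 12 mm to 38 mm height at dock x = -130 mm. The pan's front edge runs under the ramp and lifts it (a few newtons of push); it rides on the rim and falls behind the rear wall when the pan is home.
- liquid_bottle: Bystander: white plastic bottle, 44 mm across, 120 mm tall. Origin: centre of its underside.
- stain_bottle: Bystander: small amber glass bottle with black cap, 28 mm across, 70 mm tall. Origin: centre of its underside.
- paste_jar: Bystander: low white jar, 44 mm across, 30 mm tall. Origin: centre of its underside.
- beaker: Bystander: clear glass beaker, 64 mm across, 75 mm tall. Origin: centre of its underside.
- wax_knife: Bystander: steel spatula with a handle, 170 mm long, lying flat. Origin: middle of its length, at its underside.
Not all that is in view belongs to the job. Of the things like the pan, leave any that is red, turquoise or yellow; of the rest the larger one is meant.

How it is judged:
On the way, in this order (a step that is already met when the one before it is completed fails the run):
1. the model lies teeth up on the pan's floor, let go, while the pan is still outside the catch (x of model in the frame of pan between -0.065 and 0.065 m and y of model in the frame of pan between -0.055 and 0.055 m and z of model in the frame of pan below 0.012 m and angle between model's own z axis and vertical below 0.25 rad and contact force between model and the fingers below 0.05 N and linear speed of model below 0.03 m/s and x of pan in the frame of dock below -0.19 m), for 0.2 s.
2. the pan, on its way in, lifts the catch's nose onto its rim (height (world z) of catch_nose above 0.025 m and contact force between pan and catch above 0.02 N and x of pan in the frame of dock above -0.19 m), for 0.1 s.
At the end, for the whole second after the job is handed in: The pan stands flat in the dock, within about 10 mm of its home place along the lane, the catch's nose has dropped behind its rear wall (nose less than 17 mm above the bench), and the model lies teeth up on the pan's floor; all at rest (x of model in the frame of pan between -0.065 and 0.065 m and y of model in the frame of pan between -0.055 and 0.055 m and z of model in the frame of pan below 0.012 m and angle between model's own z axis and vertical below 0.25 rad and x of pan in the frame of dock between -0.012 and 0.01 m and y of pan in the frame of dock between -0.012 and 0.012 m and angle between the x axis of pan and the x axis of dock, either way round below 0.12 rad and angle between pan's own z axis and vertical below 0.05 rad and height (world z) of pan below 0.006 m and height (world z) of catch_nose below 0.017 m and linear speed of each of pan, model below 0.02 m/s); the robot touches nothing.
It fails at once if the robot touches the catch (more than 0.5 N) (contact force between catch and the fingers above 0.5 N or contact force between catch and the arm above 0.5 N).
It fails at once if the pan is lifted (more than 15 mm) or tipped (more than 0.3 rad) (height (world z) of pan above 0.015 m or angle between pan's own z axis and vertical above 0.3 rad).
It fails at once if the model is dropped (falls freely from more than about 40 mm) (contact force between model and the fingers below 0.05 N and linear speed of model above 0.9 m/s).
It fails at once if a bystander is moved more than 30 mm (distance of any of liquid_bottle, stain_bottle, paste_jar, beaker, wax_knife from where it was at the start of the episode above 0.03 m).
It also fails if it takes over 54 s, if anything falls off the work surface, if the arm or the gripper's body presses on something with over 40 N, if the wrist force passes 120 N, or if a joint passes its speed limit or range.

## Robot

A 6-joint arm with a two-finger parallel gripper is mounted at the origin on the work surface. World frame = base frame: x ahead of the robot, y to its left, z up, the work surface at z = 0. Lengths are in m, angles in rad, forces in N, time in s.
With the tool pointing down it reaches from about 0.3 to 0.75 m from the base axis. Payload 8.5 kg.
Tool frame: the origin (TCP) lies on the centre line of the jaws, within the pads' length; the fingertips stand 22 mm ahead of it and the grasp point (between the pads) lies 3 mm ahead of it (arm.tips_ahead is the distance from the TCP to the fingertips, in m); z points along the fingers, y is the line along which they close (so a half turn about z gives the same grasp; the last joint's range is limited). The gripper opens to 85 mm and grips with 20 to 120 N. Pads are 22 mm wide; open, the fingers measure 114 mm over their backs; the gripper's body (76 mm by 85 mm) begins 54 mm behind the grasp point. The pads swing forward as they close: fully open they stand 13 mm farther back than shut.
Start: joints at [0.965, 0.381, 1.297, -0, 1.464, -0.215], TCP at [0.21, 0.509, 0.253] pointing down, gripper open.
Joint ranges: [-3.11, 3.11], [-0.89, 2.33], [0.22, 2.48], [-1.42, 4.56], [0.17, 2.85], [-2.88, 2.88]. Speed limits (rad/s): [2.39, 2.39, 3.14, 3.14, 3.14, 3.14].

## Interface

Orientations are given as a unit quaternion [w, x, y, z].
In Python, from bench import arm, claw, planner, get_image, camera_model, monitor gives the robot as it stands. Calls block until the motion is done:
- arm.move_pose(position, orientation): joint-space move of the TCP to a pose.
- arm.movel(position, rot=None, rate=0.15): straight line of the TCP; rot=None keeps the orientation; rate is the mean speed in m/s.
- arm.set_joints(angles): joint-space move.
- claw.gripper_open() and claw.close_gripper(grasp_force=None): open the fingers fully, or close them until they stop; grasp_force is the grip in N (None keeps the last).
- arm.pause(seconds).
- planner.inverse_kinematics(position, orientation): joint angles nearest the present ones, or None.
- get_image(name): name is "scene" or "top" or "wrist"; returns (picture, depth): 384x512x3 uint8, blue, green, red; 384x512 float32, m along the optical axis (not along the pixel's ray), 0 where there is no reading.
- camera_model(name): a dict with "mtx" (3x3 intrinsics, pixels), "world_from_camera" (4x4, takes a point from camera to world coordinates). Camera axes: x right, y down, z forward; pixel columns grow to the right and rows downward; lengths in m; the calibration is good to about 2 mm. A picture is of the moment at which its call begins: read the wrist's pose just before it. camera_model takes no time and is no camera call; for the wrist camera it gives the pose at the moment of the call.
A pose or a line that the arm cannot do raises arm.MotionError and nothing moves.
- arm.close_job(): hands the job in; it is judged then, once.
Readings, each from a call of its own:
- monitor.current_clock(): time.
- monitor.current_q(): joint angles.
- monitor.current_dq(): joint speeds.
- monitor.current_joint_torque(): joint torques, N m.
- monitor.current_position(): TCP position.
- monitor.current_tcp_rot(): TCP orientation.
- monitor.current_force(): force on the tool from outside, world axes, zero at the start.
- monitor.current_torque(): the same for the moment, N m.
- monitor.current_grip_width(): opening from 0.0 (shut) to 1.0 (fully open).
- monitor.current_finger_force(): force on a finger pad.
Only numpy, scipy, OpenCV 4.12 (cv2) and the standard library are available. Lean on these libraries where they do the work, as an engineer would, in place of code of your own. Each camera call takes 0.05 s, during which the arm holds its last target. There are 200 camera calls.

## Working session

There is one attempt and no reset: what is moved stays moved. The work goes in short steps, each a Python script; the robot and the scene stay as the last script left them, time stands still between calls to the robot, and variables do not carry over. Pictures are saved under pics/ and viewed, at most 10 in all, crops included, and the job is handed in when it is done.

```bash
mkdir -p pics; ls; python3 - <<'E'
from bench import *
import cv2,numpy as np
for n in("top","scene"):
    p,d=get_image(n);cv2.imwrite(f"pics/{n}0.png",p);np.save(f"{n}d.npy",d)
    m=camera_model(n);print(n,m["mtx"],np.round(m["world_from_camera"],4).tolist())
print(monitor.current_clock(),monitor.current_tcp_rot())
E
```

```text
pics
top [[478.58231024   0.         254.05106578]
 [  0.         478.58231024 197.13606717]
 [  0.           0.           1.        ]] [[0.0314, -0.9765, 0.2133, 0.2231], [-0.9995, -0.0305, 0.0073, -0.0481], [-0.0007, -0.2134, -0.977, 1.5324], [0.0, 0.0, 0.0, 1.0]]
scene [[354.66169627   0.         258.80664982]
 [  0.         354.66169627 189.58608263]
 [  0.           0.           1.        ]] [[-0.5317, 0.5584, -0.6367, 1.1951], [0.8468, 0.3378, -0.4109, 0.3803], [-0.0143, -0.7577, -0.6525, 0.7198], [0.0, 0.0, 0.0, 1.0]]
0.1 [-2.68816349e-04  1.94159391e-01  9.80969775e-01 -5.99399938e-04]
```

View pics/top0.png

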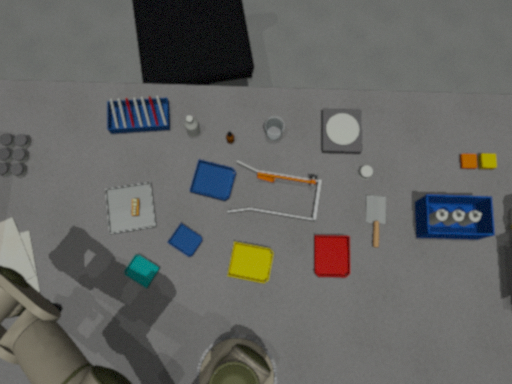

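View pics/scene0.png

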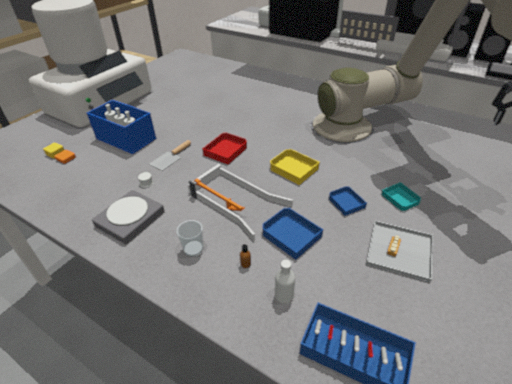

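Top view: tray (131,207) with the model at (136,207), pan (213,180), dock mouth about (232,187), stop (318,200), catch (265–315,180). Bystanders: bottle (192,125), stain bottle (230,138), beaker (274,128), jar (366,171), knife (376,220). The small blue pan at (186,239) is a distractor.

```bash
cat > h.py <<'E'
from bench import *
import cv2,numpy as np
def ray(m,uv,z):
    uv=np.atleast_2d(np.array(uv,float));K=m["mtx"];T=m["world_from_camera"]
    r=np.c_[(uv-K[[0,1],[2,2]])/K[0,0],np.ones(len(uv))]@T[:3,:3].T;c=T[:3,3]
    return c+r*((np.broadcast_to(z,len(uv))-c[2])/r[:,2])[:,None]
def cloud(m,d):
    K=m["mtx"];T=m["world_from_camera"];v,u=np.indices(d.shape)
    p=np.stack([(u-K[0,2])*d/K[0,0],(v-K[1,2])*d/K[1,1],d],-1)
    return p@T[:3,:3].T+T[:3,3]
def big(mask):
    c,_=cv2.findContours(mask.astype(np.uint8),cv2.RETR_EXTERNAL,cv2.CHAIN_APPROX_NONE)
    return max(c,key=cv2.contourArea)[:,0]
def rect(P):
    (c,s,a)=cv2.minAreaRect((P[:,:2]*1000).astype(np.float32));return np.round(c,1),np.round(s,1),round(a,1)
def quat(phi):  # pointing down, tool y (closing line) at world angle phi
    from scipy.spatial.transform import Rotation as R
    y=np.array([np.cos(phi),np.sin(phi),0]);z=np.array([0,0,-1.]);x=np.cross(y,z)
    q=R.from_matrix(np.c_[x,y,z]).as_quat();return [q[3],*q[:3]]
E
python3 - <<'E'
from h import *
p=cv2.imread("pics/top0.png");d=np.load("topd.npy");m=camera_model("top")
C=cloud(m,d);Z=C[...,2];hsv=cv2.cvtColor(p,cv2.COLOR_BGR2HSV)
def win(a,u0,v0,u1,v1):
    o=np.zeros(a.shape,bool);o[v0:v1,u0:u1]=a[v0:v1,u0:u1];return o
blue=(hsv[...,0]>100)&(hsv[...,0]<125)&(hsv[...,1]>130)
k=big(win(blue,185,155,240,205));print("pan z.03",rect(ray(m,k,.03)),"z0.015",rect(ray(m,k,.015)))
print("zcheck bench",np.median(Z[280:300,250:300]),"pan floor",Z[180,213],"rim max",Z[155:205,185:240].max())
yel=(hsv[...,1]>80)&(hsv[...,0]<35)
k=big(win(yel,115,190,150,225));print("model",rect(ray(m,k,.02)),ray(m,k.mean(0),.015))
tr=win((p.min(2)>120),100,175,162,240);k=big(tr);print("tray",rect(ray(m,k,.015)))
org=(hsv[...,0]<15)&(hsv[...,1]>150);k=big(win(org,240,165,322,195));print("catch",rect(ray(m,k,.045)))
# rails: raised grey
for n,w in(("far",(258,165,322,184)),("near",(258,205,322,222))):
    al=win((Z>.012)&(hsv[...,1]<60),*w);v,u=np.nonzero(al);q=C[al];print(n,len(u))
    if len(u)>10:
        vx=cv2.fitLine(q[:,:2].astype(np.float32),cv2.DIST_HUBER,0,.01,.01).ravel();print(vx,q[:,2].max())
c=p[100:280,95:335];cv2.imwrite("pics/crop.png",cv2.resize(c,None,fx=3.2,fy=3.2,interpolation=cv2.INTER_CUBIC))
E
```

```text
pan z.03 (array([604.1,  97.8]), array([126.6, 109.6]), 77.5) z0.015 (array([607.9,  99.2]), array([127.9, 110.7]), 77.5)
zcheck bench -0.00040272881601544075 pan floor 0.0025316840807620977 rim max 1.5323565914573722
model (array([508.9, 345.4]), array([52.9, 23.9]), 0.2) [[0.50822808 0.34756994 0.015     ]]
tray (array([505.3, 359.4]), array([142.2, 142.1]), 10.5)
catch (array([607.9, -70. ]), array([20.3,  3.1]), 72.8)
far 135
[ 0.14175802  0.98990136  0.6250227  -0.16400234] 1.5323565914573722
near 208
[ 0.09456866  0.9955183   0.49928933 -0.13048393] 1.5323565914573722
```

View pics/crop.png

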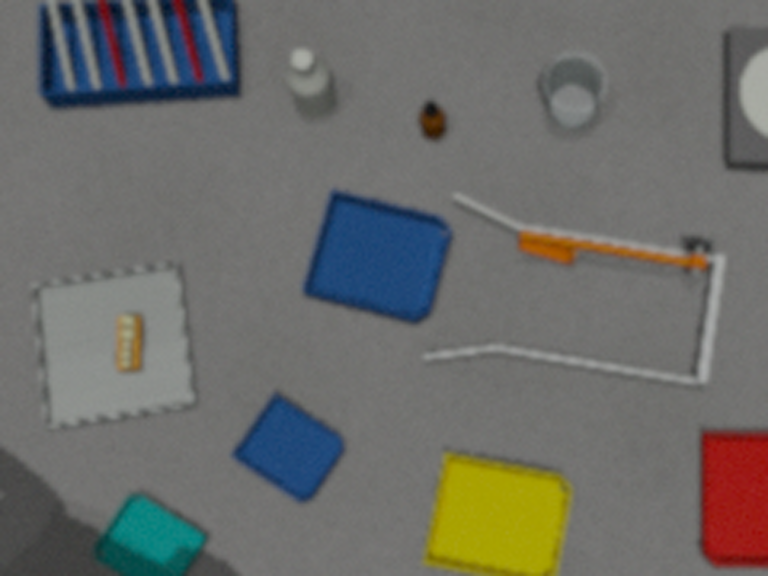

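Crop (3.2×, offset 95,100): near rail runs (498,348)–(705,380), far rail (523,228)–(715,258), stop about (712,320). The pan's cut corners face the mouth, and the model lies along world x. Next I move above the model and look with the wrist camera.

```bash
python3 - <<'E'
from h import *
m=camera_model("top")
f=lambda x,y:(x/3.2+95,y/3.2+100)
P=ray(m,[f(498,348),f(705,380),f(523,228),f(715,258),f(425,357),f(455,195)],.025)[:,:2];print(np.round(P*1000))
print(arm.tips_ahead)
arm.move_pose([.508,.347,.20],quat(np.pi/2))
p,d=get_image("wrist");m=camera_model("wrist");cv2.imwrite("pics/w1.png",p)
hsv=cv2.cvtColor(p,cv2.COLOR_BGR2HSV)
y=(hsv[...,0]>10)&(hsv[...,0]<32)&(hsv[...,1]>110);k=big(y);print(k.mean(0),rect(ray(m,k,.018)))
print(monitor.current_position(),monitor.current_clock(),np.round(m["world_from_camera"],3).tolist())
E
```

```text
[[ 514.  -27.]
 [ 488. -234.]
 [ 639.  -48.]
 [ 614. -244.]
 [ 502.   46.]
 [ 672.   22.]]
0.022
[256.54910714 177.57142857] (array([509.9, 348.4]), array([54.6, 22.1]), 4.1)
[0.50721751 0.34788216 0.20033729] 1.4417 [[-0.001, 0.963, 0.271, 0.44], [1.0, 0.001, 0.0, 0.348], [0.0, 0.271, -0.963, 0.32], [0.0, 0.0, 0.0, 1.0]]
```

View pics/w1.png

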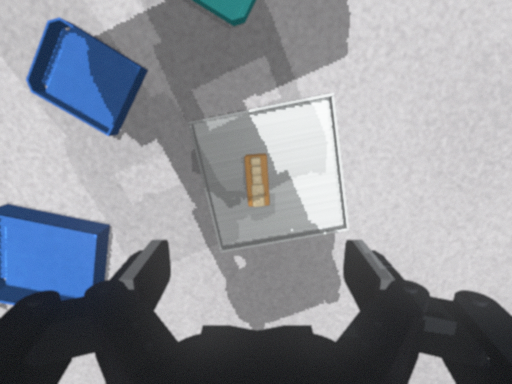

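Wrist view: model at (257,178), skewed about 4° to world x. The tray's left wall is about 55 mm away, so I offset the grasp toward +y. I first probe the floor quickly to get the shut fingertip length.

```bash
python3 - <<'E'
from h import *
q=quat(np.radians(94))
claw.close_gripper(20)
print(monitor.current_grip_width())
arm.move_pose([.510,.395,.06],q);f0=monitor.current_force()
arm.movel([.510,.395,.032],rate=.1)
for z in np.arange(.030,.013,-.0015):
    arm.movel([.510,.395,z],rate=.05);f=monitor.current_force()-f0
    if abs(f[2])>3: break
print(z,monitor.current_position(),f)
arm.movel([.510,.395,.07]);claw.gripper_open();print(monitor.current_clock())
E
```

```text
-0.0007556154071428698
0.023999999999999994 [0.5101141  0.39507424 0.02509535] [-2.08977414 -2.30670825  7.30982895]
5.775
```

The shut tips are 22 mm ahead, so open they clear the tray wall. Now I grasp, lift, and look at the pan and dock from above.

```bash
python3 - <<'E'
from h import *
q=quat(np.radians(94))
arm.move_pose([.510,.354,.07],q)
arm.movel([.510,.354,.0268],rate=.08)
claw.close_gripper(35);print(monitor.current_grip_width(),monitor.current_finger_force())
arm.movel([.510,.354,.15]);print(monitor.current_grip_width(),monitor.current_finger_force())
arm.move_pose([.50,.02,.32],quat(np.radians(85)))
arm.pause(.2)
m=camera_model("wrist");p,d=get_image("wrist");cv2.imwrite("pics/w2.png",p);np.save("w2d.npy",d);np.savez("w2.npz",**m)
print(monitor.current_clock(),monitor.current_position())
E
```

```text
0.26877374196406806 34.887871742248535
0.26808322183961475 34.4869065284729
9.9583 [0.50007592 0.02053082 0.31963766]
```

View pics/w2.png

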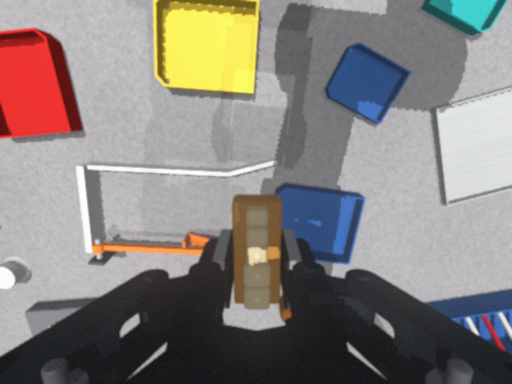

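The model is held, teeth up. The dock shows its near rail (88,167)–(230,175) and stop (80–90,167–250). The pan is at (277–363,185–263) with its front partly hidden.

```bash
python3 - <<'E'
from h import *
p=cv2.imread("pics/w2.png");d=np.load("w2d.npy");m=dict(np.load("w2.npz"));C=cloud(m,d);Z=C[...,2]
g=p.min(2)
def fit(name,uv,z):
    P=ray(m,uv,z)[:,:2]*1000
    v=cv2.fitLine(P.astype(np.float32),cv2.DIST_HUBER,0,1,.01).ravel();n=np.array([-v[1],v[0]])
    print(name,"dir",round(np.degrees(np.arctan2(v[1],v[0])),2),"pt",np.round(v[2:],1),"res",round(np.abs((P-v[2:])@n).mean(),2));return v
# near rail: edges of bright band by column, and height profile
print([ (v,int(g[v,150]),round(float(Z[v,150]),3)) for v in range(160,184)])
print([ (u,int(g[210,u]),round(float(Z[210,u]),3)) for u in range(74,102)])
hsv=cv2.cvtColor(p,cv2.COLOR_BGR2HSV)
b=(hsv[...,0]>100)&(hsv[...,0]<125)&(hsv[...,1]>130);b[:,:270]=0;b[:175]=0;b[275:]=0;b[:,375:]=0
k=big(b)
top=[(u,np.nonzero(b[:,u])[0].min()) for u in range(300,350)]
rgt=[(np.nonzero(b[v])[0].max(),v) for v in range(205,250)]
fit("pan near z.03",top,.03);fit("pan rear z.03",rgt,.03)
# rim vs. depth
print([(v,round(float(Z[v,325]),3)) for v in range(180,198)]);print([(u,round(float(Z[225,u]),3)) for u in range(340,366)])
E
```

```text
[(160, 171, -0.001), (161, 174, -0.002), (162, 174, -0.0), (163, 166, -0.002), (164, 157, -0.001), (165, 145, 0.001), (166, 142, 0.009), (167, 154, 0.017), (168, 199, 0.023), (169, 240, 0.023), (170, 246, 0.025), (171, 237, 0.024), (172, 187, 0.024), (173, 149, 0.0), (174, 163, -0.0), (175, 172, -0.0), (176, 172, -0.003), (177, 173, -0.002), (178, 171, 0.0), (179, 171, -0.0), (180, 170, -0.001), (181, 168, -0.0), (182, 168, -0.001), (183, 172, 0.001)]
[(74, 189, -0.002), (75, 184, -0.001), (76, 180, 0.0), (77, 183, -0.0), (78, 191, -0.001), (79, 190, -0.001), (80, 213, -0.001), (81, 239, 0.033), (82, 250, 0.033), (83, 252, 0.034), (84, 252, 0.032), (85, 252, 0.034), (86, 251, 0.036), (87, 235, 0.033), (88, 172, 0.034), (89, 118, 0.03), (90, 110, 0.03), (91, 108, 0.024), (92, 112, 0.022), (93, 111, 0.019), (94, 109, 0.016), (95, 112, 0.014), (96, 112, 0.011), (97, 111, 0.008), (98, 111, 0.006), (99, 111, 0.001), (100, 115, -0.0), (101, 123, -0.002)]
pan near z.03 dir 77.19 pt [554. 116.] res 0.73
pan rear z.03 dir -12.97 pt [617.6 161.3] res 0.38
[(180, -0.0), (181, -0.001), (182, -0.001), (183, 0.0), (184, 0.001), (185, -0.002), (186, -0.002), (187, 0.0), (188, 0.0), (189, 0.007), (190, 0.014), (191, 0.02), (192, 0.028), (193, 0.03), (194, 0.028), (195, 0.004), (196, 0.002), (197, 0.001)]
[(340, 0.002), (341, 0.002), (342, 0.004), (343, 0.001), (344, 0.002), (345, 0.002), (346, 0.003), (347, 0.003), (348, 0.003), (349, 0.003), (350, 0.006), (351, 0.008), (352, 0.014), (353, 0.016), (354, 0.02), (355, 0.024), (356, 0.028), (357, 0.029), (358, 0.03), (359, -0.0), (360, 0.0), (361, -0.0), (362, -0.001), (363, -0.001), (364, -0.002), (365, 0.001)]
```

```bash
python3 - <<'E'
from h import *
p=cv2.imread("pics/w2.png");d=np.load("w2d.npy");m=dict(np.load("w2.npz"));C=cloud(m,d);Z=C[...,2]
def line(uv,z):
    P=ray(m,uv,z)[:,:2]*1000
    v=cv2.fitLine(P.astype(np.float32),cv2.DIST_HUBER,0,1,.01).ravel();return v[:2].astype(float),v[2:].astype(float)
def rot(v):return np.array([-v[1],v[0]])
e,a=line([(u,172-8+np.nonzero(Z[164:182,u]>.018)[0].max()+.5) for u in range(100,205)],.025)
if e[1]>0:e=-e
# stop face
s=[(80+np.nonzero(Z[v,80:100]>.031)[0].max()+.5,v) for v in range(180,235)]
es,sp=line(s,.035)
n=rot(e); # dock +y
sx=sp@e; O=e*(sx-68)+n*(a@n+61)
print("dock O",O,"heading",np.degrees(np.arctan2(e[1],e[0])),"stop dir",np.degrees(np.arctan2(es[1],es[0])))
# pan
hsv=cv2.cvtColor(p,cv2.COLOR_BGR2HSV);b=(hsv[...,0]>100)&(hsv[...,0]<125)&(hsv[...,1]>130);b[:,:270]=0
en,an=line([(u,182+np.nonzero(Z[182:200,u]>.026)[0].min()-.3) for u in range(295,350)],.03)
er,ar=line([(np.nonzero(b[v,:375])[0].max()+.5,v) for v in range(205,250)],.03)
if en[1]>0:en=-en
r=-rot(er) if rot(er)@en<0 else rot(er)
print("angles",np.degrees(np.arctan2(en[1],en[0])),np.degrees(np.arctan2(r[1],r[0])))
h=en+r;h/=np.linalg.norm(h);k=rot(h)
P=h*(ar@h+65)+k*(an@k+55);print("pan",P,"heading",np.degrees(np.arctan2(h[1],h[0])),"in dock",e@(P-O),n@(P-O))
np.savez("est.npz",O=O/1000,hd=np.arctan2(e[1],e[0]),P=P/1000,hp=np.arctan2(h[1],h[0]))
E
```

```text
dock O [ 560.70255934 -162.77000579] heading -97.95861609894705 stop dir -8.015738636366788
angles -102.93148604373145 -102.94188210426753
pan [605.82515016  98.07359154] heading -102.93668407408 in dock -264.57880666149254 8.572151948193607
```

```bash
python3 - <<'E'
from h import *
E=np.load("est.npz");hp=float(E["hp"]);R=np.array([[np.cos(hp),-np.sin(hp)],[np.sin(hp),np.cos(hp)]])
t=E["P"]+R@[.006,.008];q=quat(hp+np.pi+np.radians(35))
arm.move_pose([*t,.11],q);arm.movel([*t,.04],rate=.1);arm.movel([*t,.0272],rate=.03)
print(monitor.current_force(),monitor.current_grip_width(),monitor.current_position())
claw.gripper_open();arm.pause(.3)
arm.movel([*t,.12],rate=.12)
g=E["P"]+R@[-.0635,-.036]
arm.move_pose([*(g-R@[.06,0]),.25],quat(hp+np.pi));arm.pause(.2)
p,d=get_image("wrist");m=camera_model("wrist");cv2.imwrite("pics/w3.png",p);np.savez("w3.npz",d=d,**m)
print(monitor.current_clock(),monitor.current_q())
E
```

```text
[-1.4872507   0.09049871  3.32656709] 0.2694451615844999 [0.61209227 0.09045619 0.02715826]
15.2667 [ 1.75805804e-01  5.45863872e-01  1.02948259e+00 -5.06570393e-05
  1.56788623e+00 -1.16846416e+00]
```

View pics/w3.png

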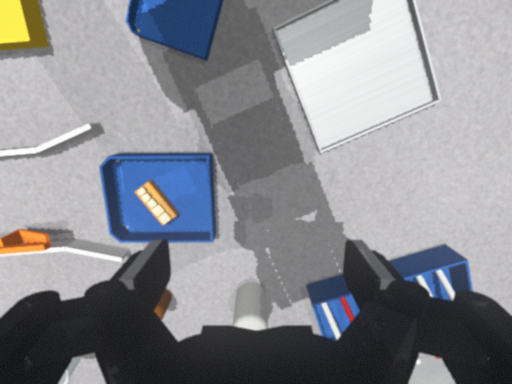

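The model is in the pan, teeth up (157,202), clear of the rear near-side corner. The pan is undisturbed. Now I grip the rear wall at pan y = −36 mm, align the pan with the lane and slide it.

```bash
cat >> h.py <<'E'
E_=np.load("est.npz");L=np.array([-.0635,-.036])
def RR(a):return np.array([[np.cos(a),-np.sin(a)],[np.sin(a),np.cos(a)]])
def tcp_dock(x,y):
    hd=float(E_["hd"]);return E_["O"]+RR(hd)@(np.array([x,y])+L),quat(hd+np.pi)
E
python3 - <<'E'
from h import *
hp=float(E_["hp"]);g=E_["P"]+RR(hp)@L;q=quat(hp+np.pi)
arm.move_pose([*g,.10],q);arm.movel([*g,.0295],rate=.1)
print(monitor.current_force());claw.close_gripper(60);print(monitor.current_force(),monitor.current_grip_width(),monitor.current_finger_force())
t,q=tcp_dock(-.232,0);arm.movel([*t,.0295],q,rate=.04);print(monitor.current_force())
for x in(-.19,-.15):
    t,_=tcp_dock(x,0);arm.movel([*t,.0295],rate=.05);print(x,monitor.current_force())
p,d=get_image("scene");cv2.imwrite("pics/s1.png",cv2.resize(p[130:290,140:380],None,fx=3,fy=3))
print(monitor.current_clock())
E
```

```text
[ 1.04580114  0.30926841 -0.20398633]
[0.42668056 1.96713108 1.72489526] 0.02026961548120525 59.85546112060547
[-0.0480069  -0.14050586  7.07769897]
-0.19 [ 0.32438475 -0.69022954  6.70710106]
-0.15 [0.55078813 2.15196832 6.57057425]
20.65
```

View pics/s1.png

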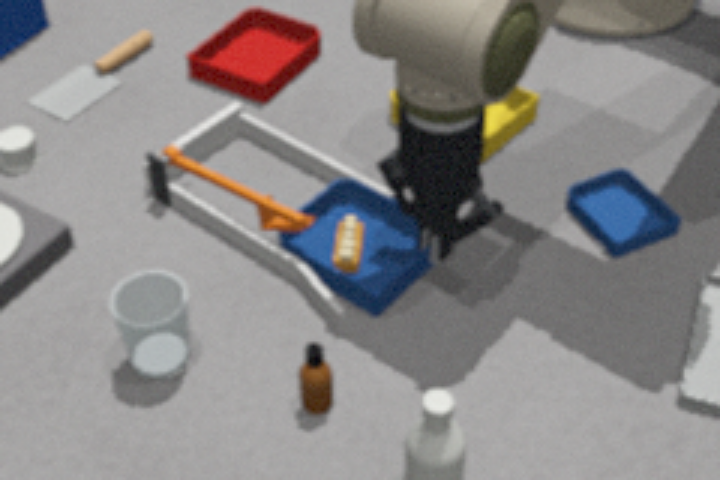

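The pan is entering straight under the ramp, with the model still upright. I'll bias it 2 mm toward −y so the nose surely rides on the side rim, then push home.

```bash
python3 - <<'E'
from h import *
for x in(-.12,-.08,-.04,-.015,0.0005):
    t,_=tcp_dock(x,-.002);arm.movel([*t,.0295],rate=.05);f=monitor.current_force();print(x,f)
    if np.hypot(f[0],f[1])>35: break
arm.pause(.4)
p,d=get_image("scene");cv2.imwrite("pics/s2.png",cv2.resize(p[130:290,140:380],None,fx=3,fy=3))
print(monitor.current_clock(),monitor.current_position(),t)
E
```

```text
-0.12 [-0.16754714 -0.37512207  6.19542219]
-0.08 [-0.39109396  0.54438057  6.18013303]
-0.04 [0.07390791 1.64840074 7.24158294]
-0.015 [-0.28900568 -0.3545948   6.44948183]
0.0005 [-0.21884131 -1.36800971  6.33212919]
24.8583 [ 0.5316406  -0.09554236  0.02965727] [ 0.5317914 -0.0951154]
```

View pics/s2.png

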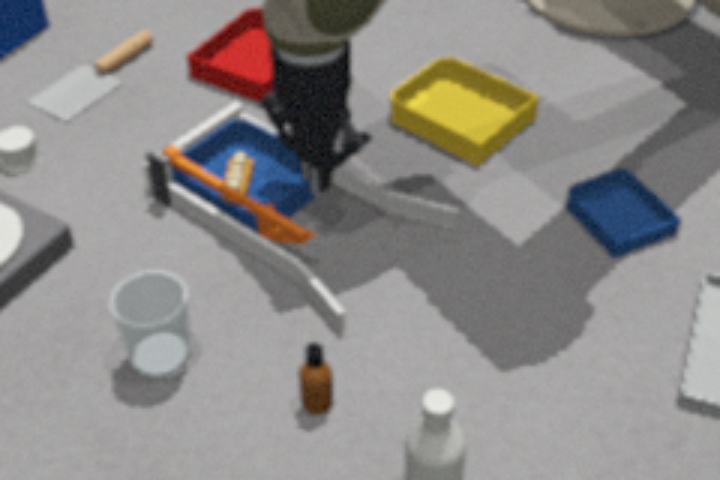

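The pan is in the dock; the catch's end is now at about (312,238). I compare its orange silhouette with the start picture to see whether it is down.

```bash
python3 - <<'E'
from h import *
p,d=get_image("scene")
p0=cv2.imread("pics/scene0.png")
def om(p):
    h=cv2.cvtColor(p,cv2.COLOR_BGR2HSV);o=(h[...,0]<14)&(h[...,1]>170)&(h[...,2]>120);o[:170]=0;o[225:]=0;o[:,:185]=0;o[:,260:]=0;return o
for q in(p0,p):
    o=om(q);v,u=np.nonzero(o);print(o.sum(),u.max(),v.max(),u.mean(),v.mean())
m=camera_model("scene");o=om(p)
hd=float(E_["hd"])
for dd in(np.load("scened.npy"),d):
    C=cloud(m,dd);oo=om(p0) if dd is not d else o
    X=C[oo];X=X[X[:,2]<.3];D=(X[:,:2]-E_["O"])@RR(hd)
    for a,b in((-.13,-.11),(-.11,-.09),(-.09,-.06),(-.05,0)):
        s=(D[:,0]>a)&(D[:,0]<b);print(a,s.sum(),np.round(np.percentile(X[s,2],[5,50,95]),3) if s.sum() else "")
E
```

```text
51 242 209 225.2156862745098 201.27450980392157
136 243 209 227.0808823529412 201.30882352941177
-0.13 9 [0.037 0.043 0.047]
-0.11 14 [0.027 0.034 0.046]
-0.09 13 [0.015 0.024 0.048]
-0.05 4 [0.046 0.047 0.049]
-0.13 24 [0.039 0.046 0.051]
-0.11 32 [0.025 0.045 0.051]
-0.09 45 [0.019 0.041 0.05 ]
-0.05 17 [0.044 0.049 0.051]
```

The catch arm is level (top at 0.05 m all along, same as the start), so it has dropped. Release, retreat, check.

```bash
python3 - <<'E'
from h import *
t=monitor.current_position()
claw.gripper_open();arm.movel([t[0],t[1],.2],rate=.12)
arm.move_pose([.40,-.02,.30],quat(float(E_["hd"])+np.pi));arm.pause(.3)
p,d=get_image("top");cv2.imwrite("pics/t2.png",cv2.resize(p[130:260,220:400],None,fx=4,fy=4,interpolation=cv2.INTER_CUBIC))
m=camera_model("top");h=cv2.cvtColor(p,cv2.COLOR_BGR2HSV)
b=(h[...,0]>100)&(h[...,0]<125)&(h[...,1]>110);b[:165]=0;b[225:]=0;b[:,:240]=0;b[:,330:]=0
P=ray(m,big(b),.022)[:,:2];D=(P-E_["O"])@RR(float(E_["hd"]))*1000
print(D.min(0),D.max(0),monitor.current_clock())
E
```

```text
[-63.00672458 -55.94988886] [66.33651314 47.56535668] 28.3667
```

View pics/t2.png

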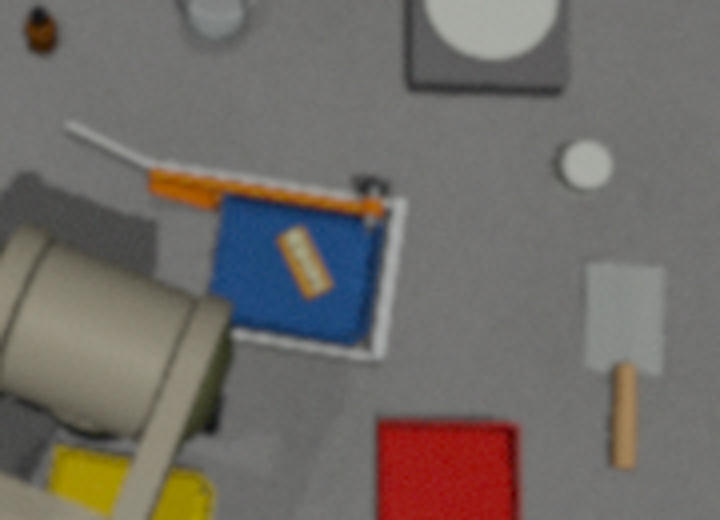

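The pan is home (x about +1.5 mm), the nose lies behind its rear wall (around (185,190)), and the model is teeth up inside. I'm handing it in.

```bash
python3 -c "
from bench import *
print(arm.close_job())"
```

```text
the job is handed in; nothing more can be done
None
```

The job is handed in at about 28 s of the 54 s allowed: the model lies teeth up in the blue pan, the pan is home in the dock (about 1.5 mm past centre along the lane), and the catch has dropped behind its rear wall; the hand-in call returned no verdict.

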